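# Set out the pipe-gluing station

## Task

Set out the gluing station on the green mat in this order: stand the white pipe upright in the middle of the blue board, then the red glue tin upright in the middle of the yellow board, then lay the sanding block flat on the mat's white line exactly midway between pipe and tin, then stand the brown coupling on its end on the white line, centred 12 cm behind the centre of the block (on the side away from the robot). Last of all put the grey cap over the top of the white pipe, all the way down. Leave the black tape roll where it is.

Things in the scene. Friction and masses are not known exactly. Their poses are not given: they have to be found in the camera images.
- pipe_c (a point): white plastic pipe piece standing upright and loose: outside diameter 44 mm, 3.5 mm wall, 90 mm tall, open at both ends. The point is its centre, half-way up (45 mm above its foot); z is its long axis, up
- tin_c (a point): red glue tin standing upright and loose: 52 mm diameter (53 over its steel bands), red body 56 mm tall with a steel screw lid of 34 mm diameter and 6 mm height on top. The point is on its axis, half-way up the red body (28 mm above its foot); z up
- block_c (a point): sanding block lying flat and loose: pale wood with a dark grit layer underneath, 80 mm long (its x axis), 45 mm wide (its y axis), 30 mm high. The point is its centre, 15 mm above its underside; z up
- coupling_c (a point): brown plastic pipe coupling, a plain sleeve standing on its end, loose: outside diameter 54 mm, 4.5 mm wall, 45 mm tall. The point is its centre, 22.5 mm above its foot; z is its axis, up
- cap_c (a point): grey plastic end cap, loose, lying with its closed flat top up and its open mouth down: outside diameter 56 mm, 26 mm tall, bore 49 mm diameter and 20 mm deep from the mouth (so it slips easily over the 44 mm pipe). The point is its centre, 13 mm above the mouth's rim; z up. Fully down, the point is 38 mm above the pipe's centre
- mat: green cutting mat, fixed, so thin that things on it stand at work-surface height (z = 0); 260 x 370 mm. The body's origin is on the white line, midway between the two boards (where the block goes). Its x axis runs along the white line, away from the robot; its y axis to the left, through the centres of the boards, which lie 125 mm either side of the origin. The mat reaches from 80 mm in front of (-x) to 180 mm behind (+x) the origin
- blue_board: blue square board fixed on the mat, 80 x 80 mm, 6 mm thick; origin at the centre of its underside (z = 0), top at z = 6 mm. It may lie on the left or the right of the white line
- yellow_board: yellow square board fixed on the mat, 80 x 80 mm, 6 mm thick; origin at the centre of its underside (z = 0), top at z = 6 mm. It lies on the other side of the white line from the blue one
- tape_c (a point): bystander, to be left alone: black roll of tape lying flat, loose, 62 mm diameter, 38 mm hole, 24 mm high; the point is its centre, 12 mm up
There are look-alikes about, which are no part of the job. What is shaped like the part that bears cap_c but purple or turquoise is not meant.

How it is judged:
By the outcome, as a careful person would: the job done as asked, in the order asked, and still so for the second after the job is handed in, with the robot touching nothing.
It also fails if it takes over 131 s, if anything falls off the work surface, if the arm or the gripper's body presses on something with over 40 N, if the wrist force passes 120 N, or if a joint passes its speed limit or range.

## Robot

A 6-joint arm with a two-finger parallel gripper is mounted at the origin on the work surface. World frame = base frame: x ahead of the robot, y to its left, z up, the work surface at z = 0. Lengths are in m, angles in degrees, forces in N, time in s.
With the tool pointing down it reaches from about 0.325 to 0.85 m from the base axis. Payload 15.5 kg.
Tool frame: the origin (TCP) lies at the very end of the fingers, on their centre line; the grasp point (between the pads) lies arm.grip_depth behind it (arm.grip_depth is the distance from the TCP to the grasp point, in m); z points along the fingers, y is the line along which they close (so a half turn about z gives the same grasp; the last joint's range is limited). The gripper opens to 91 mm and grips with 3 to 60 N. Pads are 32 mm wide; open, the fingers measure 118 mm over their backs; the gripper's body (76 mm by 178 mm) begins 60 mm behind the grasp point.
Start: joints at [-74.914, 28.281, 77.091, -0, 74.628, -5.472], TCP at [0.219, -0.585, 0.214] pointing down, gripper open.
Joint ranges: [-166.48, 166.48], [-47.26, 123.95], [12.59, 153.08], [-70.14, 250.14], [6.76, 159.57], [-176.63, 176.63]. Speed limits (degrees/s): [108.29, 108.29, 147.25, 172.46, 172.46, 172.46].

## Interface

Orientations are given as a 3x3 rotation matrix whose columns are the frame's x, y, z axes.
In Python, from rig import arm gives the robot as it stands. Calls block until the motion is done:
- arm.move_to(position, orientation): joint-space move of the TCP to a pose.
- arm.move_l(position, orientation=None, feed=0.15): straight line of the TCP; orientation=None keeps the orientation; feed is the mean speed in m/s.
- arm.move_joints(angles): joint-space move.
- arm.grip(opening): finger opening in m; the grip force is fixed at half the most; returns when the fingers have stopped.
- arm.sleep(seconds).
- arm.solve_ik(position, orientation): joint angles nearest the present ones, or None.
- arm.snapshot(name): name is "scene" or "top" or "wrist"; returns the picture (420x560x3 uint8, red, green, blue); there is no depth.
- arm.get_calibration(name): a dict with "intrinsics" (3x3 intrinsics, pixels), "cam_to_world" (4x4, takes a point from camera to world coordinates). Camera axes: x right, y down, z forward; pixel columns grow to the right and rows downward; lengths in m; the calibration is good to about 2 mm. A picture is of the moment at which its call begins: read the wrist's pose just before it. get_calibration takes no time and is no camera call; for the wrist camera it gives the pose at the moment of the call.
A pose or a line that the arm cannot do raises arm.Unreachable and nothing moves.
- arm.sign_off(): hands the job in; it is judged then, once.
Readings, each from a call of its own:
- arm.current_t(): time.
- arm.current_joint_positions(): joint angles.
- arm.current_dq(): joint speeds.
- arm.current_tau(): joint torques, N m.
- arm.current_ee_pos(): TCP position.
- arm.current_tool_rot(): TCP orientation.
- arm.current_force(): force on the tool from outside, world axes, zero at the start.
- arm.current_torque(): the same for the moment, N m.
- arm.current_width(): finger opening in m.
- arm.current_grasp_force(): force on a finger pad.
Only numpy, scipy, OpenCV 4.12 (cv2) and the standard library are available. Lean on these libraries where they do the work, as an engineer would, in place of code of your own. Each camera call takes 0.05 s, during which the arm holds its last target. There are 200 camera calls.

## Working session

There is one attempt and no reset: what is moved stays moved. The work goes in short steps, each a Python script; the robot and the scene stay as the last script left them, time stands still between calls to the robot, and variables do not carry over. Pictures are saved under pics/ and viewed, at most 14 in all, crops included, and the job is handed in when it is done.

```bash
ls; mkdir -p pics; python3 - <<'E'
from rig import arm
import cv2,numpy as np
np.set_printoptions(precision=4,suppress=True)
for n in("scene","top"):
    cv2.imwrite(f"pics/{n}0.png",arm.snapshot(n)[:,:,::-1]); c=arm.get_calibration(n); print(n,c["intrinsics"],c["cam_to_world"])
print(arm.grip_depth,arm.current_t(),arm.current_tool_rot(),arm.current_width())
E
```

```text
pics
scene [[440.4901   0.     286.3272]
 [  0.     440.4901 208.1367]
 [  0.       0.       1.    ]] [[ 0.2783  0.644  -0.7126  1.3308]
 [ 0.9604 -0.176   0.216  -0.2548]
 [ 0.0137 -0.7445 -0.6675  0.8611]
 [ 0.      0.      0.      1.    ]]
top [[425.2082   0.     278.317 ]
 [  0.     425.2082 211.337 ]
 [  0.       0.       1.    ]] [[ 0.0202 -0.9971  0.0733  0.386 ]
 [-0.9997 -0.0193  0.0127 -0.0129]
 [-0.0113 -0.0736 -0.9972  1.1742]
 [ 0.      0.      0.      1.    ]]
0.0188 0.1 [[ 0.9363  0.3511 -0.0003]
 [ 0.3511 -0.9363  0.001 ]
 [ 0.0001 -0.001  -1.    ]] 0.09120672459540693
```

View pics/scene0.png

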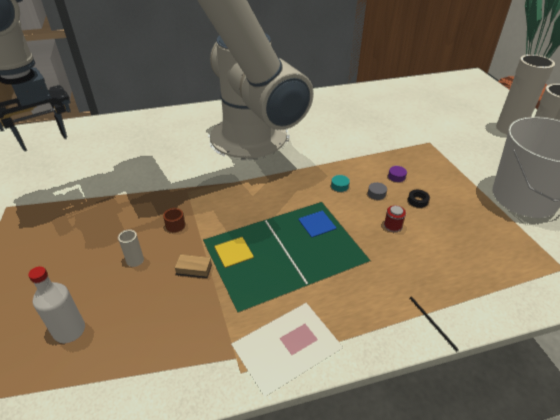

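View pics/top0.png

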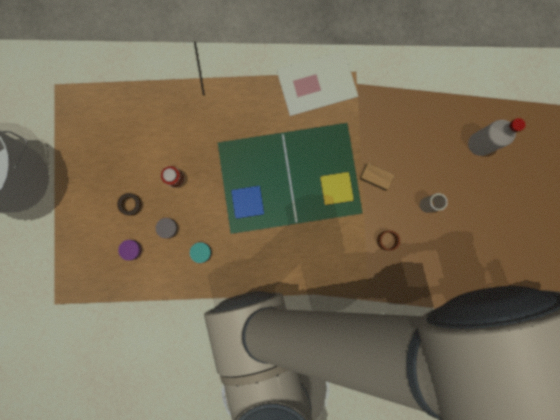

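The scene shows everything. In the top view:
- The pipe is at (435,202), the coupling at (388,240) and the block at (377,177).
- The tin is at (172,176) and the tape at (129,204).
- The blue board is at (248,202) and the yellow board at (337,188).
- Three caps are candidates: grey (166,228), turquoise (200,252) and purple (130,250). Grey fits the description because the other two colours are excluded by name.

Next I'll measure coarse positions and crop the caps.

```bash
cat > h.py <<'E'
from rig import arm
import cv2,numpy as np
np.set_printoptions(precision=4,suppress=True)
def cast(cal,uv,z):
    K,T=cal["intrinsics"],cal["cam_to_world"]
    d=T[:3,:3]@np.linalg.inv(K)@np.array([uv[0],uv[1],1.]); o=T[:3,3]
    return (o+d*(z-o[2])/d[2])[:2]
def proj(cal,p):
    T=np.linalg.inv(cal["cam_to_world"]); q=cal["intrinsics"]@(T[:3,:3]@np.asarray(p,float)+T[:3,3]); return q[:2]/q[2]
def R(a):
    "tool down, closing axis y at angle a (deg) in world"
    a=np.radians(a); y=np.array([np.cos(a),np.sin(a),0]); z=np.array([0,0,-1.]); return np.column_stack([np.cross(y,z),y,z])
def comps(mask,amin):
    n,l,s,c=cv2.connectedComponentsWithStats(mask.astype(np.uint8)); return [(l==i,s[i,4],c[i]) for i in range(1,n) if s[i,4]>=amin]
def wrist(name=None):
    cal=arm.get_calibration("wrist"); im=arm.snapshot("wrist")
    if name: cv2.imwrite(f"pics/{name}.png",im[:,:,::-1])
    return im,cal
E
python3 - <<'E'
from h import *
im=cv2.imread("pics/top0.png"); cal=arm.get_calibration("top")
hsv=cv2.cvtColor(im,cv2.COLOR_BGR2HSV)
for n,lo,hi in(("blue",(100,150,80),(125,255,255)),("yellow",(22,150,120),(35,255,255))):
    for m,a,c in comps(cv2.inRange(hsv,lo,hi)>0,200):
        r=cv2.minAreaRect(np.argwhere(m)[:,::-1].astype(np.float32)); print(n,a,c,r[0],cast(cal,r[0],.006))
for n,uv,z in(("pipe",(438,202),.09),("coup",(388,240),.045),("block",(377,177),.03),("tin",(172,176),.06),("cap",(166,228),.026),("tape",(129,204),.024),("teal",(200,252),.026),("purple",(130,250),.026)): print(n,cast(cal,uv,z))
c=arm.get_calibration("wrist"); print(np.linalg.norm(c["cam_to_world"][:3,3]-arm.current_ee_pos()),arm.current_tool_rot().T@(c["cam_to_world"][:3,3]-arm.current_ee_pos()),arm.current_tool_rot().T@c["cam_to_world"][:3,:3],c["intrinsics"])
cv2.imwrite("pics/crop.png",cv2.resize(im[150:280,100:240],None,fx=4,fy=4,interpolation=cv2.INTER_CUBIC))
E
```

```text
blue 305 [251.8131 197.7311] (249.72653198242188, 201.28355407714844) [0.4982 0.0815]
yellow 784 [336.5332 188.0536] (336.5946044921875, 188.06756591796875) [ 0.5395 -0.1576]
pipe [ 0.4975 -0.4057]
coup [ 0.3987 -0.2898]
block [ 0.5685 -0.2635]
tin [0.5564 0.2851]
cap [0.4193 0.305 ]
tape [0.4828 0.4093]
teal [0.3565 0.2105]
purple [0.358  0.4001]
0.18743228544749677 [ 0.0792 -0.0004 -0.1699] [[-0.0011 -0.9603 -0.2788]
 [ 1.     -0.0012  0.0002]
 [-0.0005 -0.2788  0.9603]] [[377.5876   0.     281.7859]
 [  0.     377.5876 214.3133]
 [  0.       0.       1.    ]]
```

View pics/crop.png

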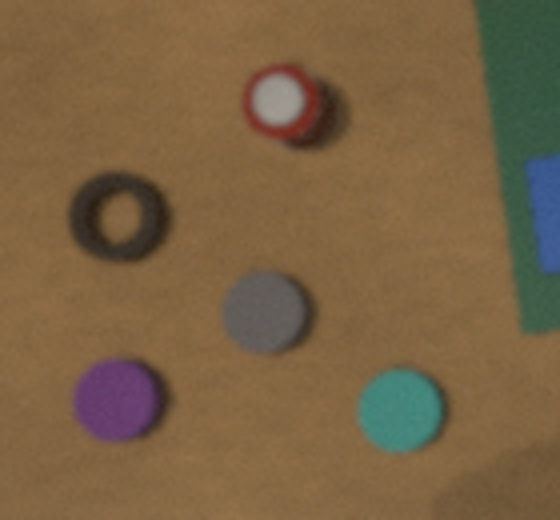

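The crop shows the grey cap at (267,311), which is top-view pixel (167,228). It is clearly grey, and the purple and turquoise caps sit either side. Next I'll look at the mat and pipe from the wrist.

```bash
python3 - <<'E'
from h import *
arm.move_to([.44,-.34,.26],R(-100)); im,cal=wrist("w_pipe"); np.savez("pipe.npz",im=im,**cal)
for n,p in(("pipe",(.4975,-.4057,.09)),("coup",(.3987,-.2898,.045)),("block",(.5685,-.2635,.03))): print(n,proj(cal,p))
arm.move_to([.50,-.04,.28],R(-90)); im,cal=wrist("w_mat"); np.savez("mat.npz",im=im,**cal)
print(arm.current_t(),arm.current_joint_positions())
E
python3 -c "
import cv2,numpy as np
cv2.imwrite('pics/both1.png',cv2.resize(np.hstack([cv2.imread('pics/w_pipe.png'),cv2.imread('pics/w_mat.png')]),(800,300)))"
```

```text
pipe [344.1144 117.4177]
coup [242.1354 229.0654]
block [182.8171  68.5213]
2.6333 [-11.5187  14.5986  88.443   -0.0161  76.9616  78.5715]
```

View pics/both1.png

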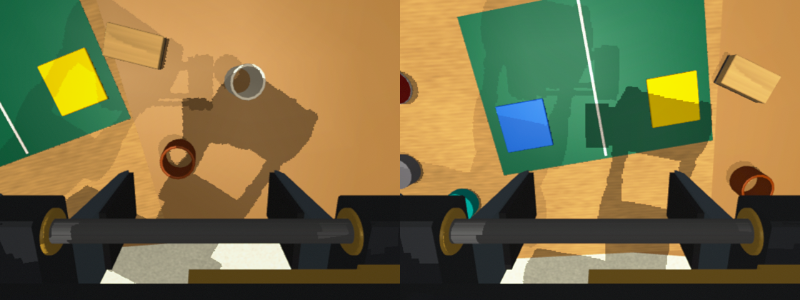

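The left view shows the pipe rim at about (343,115), the coupling at (249,222) and the block at (190,63), in full-image pixels. The right view shows the whole mat, with the blue board at (733-560,175), the yellow board at (945-560,139) and the white line between them. Now I'll measure these.

```bash
cat >> h.py <<'E'
def contour_xy(mask,cal,z):
    c=max(cv2.findContours(mask.astype(np.uint8),cv2.RETR_EXTERNAL,cv2.CHAIN_APPROX_NONE)[0],key=cv2.contourArea)[:,0]
    return np.array([cast(cal,p,z) for p in c])
def cyl(mask,cal,z,r):
    "centre of a standing cylinder, top rim at z: far edge from camera nadir, and lateral mid"
    P=contour_xy(mask,cal,z); n=cal["cam_to_world"][:2,3]; d=P.mean(0)-n; d/=np.linalg.norm(d); e=np.array([-d[1],d[0]])
    t,s=(P-n)@d,(P-n)@e; return n+d*(t.max()-r)+e*(s.max()+s.min())/2, s.max()-s.min(), P
def near(mask,cal,p,rad,amin=150):
    "largest component whose centroid is within rad px of the projection of p; holes closed"
    q=proj(cal,p); L=[x for x in comps(mask,amin) if np.linalg.norm(x[2]-q)<rad]
    return max(L,key=lambda x:x[1])[0]
def hsv(im): return cv2.cvtColor(im,cv2.COLOR_RGB2HSV)
def rect(mask,cal,z):
    r=cv2.minAreaRect((contour_xy(mask,cal,z)*1000).astype(np.float32)); return np.array(r[0])/1000,r[1],r[2]
E
python3 - <<'E'
from h import *
L=lambda f:(lambda d:(d["im"],{k:d[k] for k in("intrinsics","cam_to_world")}))(np.load(f))
im,cal=L("mat.npz"); H=hsv(im)
b=rect(near(cv2.inRange(H,(100,120,40),(125,255,255))>0,cal,(.498,.0815,.006),60),cal,.006)
y=rect(near(cv2.inRange(H,(22,170,40),(34,255,255))>0,cal,(.5395,-.1576,.006),60),cal,.006)
print("blue",b,"yel",y,np.linalg.norm(b[0]-y[0]))
im,cal=L("pipe.npz"); H=hsv(im)
print("yel2",rect(near(cv2.inRange(H,(22,170,40),(34,255,255))>0,cal,(.5395,-.1576,.006),60),cal,.006))
q=proj(cal,(.4975,-.4057,.09)).astype(int)
print(H[q[1]-30:q[1]+40:5,q[0]].tolist(), H[q[1],q[0]-40:q[0]+40:5].tolist())
m=near(H[:,:,1]<75,cal,(.4975,-.4057,.09),40); c=cyl(m,cal,.09,.022); print("pipe",c[:2],m.sum())
E
```

```text
blue (array([0.4979, 0.0867]), (79.46533203125, 80.00764465332031), 9.899822235107422) yel (array([ 0.5402, -0.1578]), (80.01055145263672, 80.34760284423828), 9.899744987487793) 0.24812896914815305
yel2 (array([ 0.5402, -0.16  ]), (79.80371856689453, 80.51544952392578), 9.833343505859375)
[[16, 141, 221], [20, 51, 171], [20, 52, 103], [16, 151, 93], [17, 152, 94], [17, 150, 92], [17, 155, 92], [16, 152, 92], [21, 49, 109], [21, 53, 110], [21, 50, 175], [16, 145, 128], [16, 147, 128], [16, 143, 127]] [[17, 141, 221], [16, 142, 181], [18, 79, 97], [20, 54, 103], [21, 51, 176], [17, 154, 93], [16, 152, 92], [16, 151, 93], [17, 155, 92], [16, 105, 107], [20, 51, 104], [21, 52, 103], [21, 53, 102], [21, 51, 175], [16, 147, 125], [16, 143, 201]]
pipe (array([ 0.4996, -0.4072]), np.float64(0.04249245691928315)) 1610
```

```bash
cat >> h.py <<'E'
MX=np.array([.9854,.1705]); MY=np.array([-.1705,.9854]); O=np.array([.519,-.0356]); MA=9.82
def pick(xy,z,a,up=.12,opening=.0912,hi=.16):
    "z = TCP height at the grasp"
    if arm.current_width()<opening-.004 or arm.current_width()>opening+.004: arm.grip(opening)
    arm.move_to([*xy,hi],R(a)); arm.move_l([*xy,z],feed=.15); arm.grip(.02); arm.sleep(.1)
    print("grip",arm.current_width(),arm.current_grasp_force(),arm.current_ee_pos()-[*xy,z])
    arm.move_l([*xy,z+up],feed=.2)
def place(xy,z,a,w,up=.12):
    arm.move_to([*xy,z+up],R(a)); arm.move_l([*xy,z+.012],feed=.2); arm.move_l([*xy,z],feed=.03); arm.sleep(.2)
    print("place err",arm.current_ee_pos()-[*xy,z],arm.current_force())
    arm.grip(w); arm.move_l([*xy,z+up],feed=.2); print("t",arm.current_t())
E
python3 - <<'E'
from h import *
pick((.4996,-.4072),.036,-100)
place(O+.125*MY,.0425,MA-90,.07)
arm.move_to([*(O+.125*MY-.06*MX),.24],R(MA-90)); im,cal=wrist("w_p2"); np.savez("p2.npz",im=im,**cal); H=hsv(im); p=O+.125*MY
m=near(H[:,:,1]<75,cal,(*p,.096),40); print("pipe",cyl(m,cal,.096,.022)[:2],p)
print("blue",rect(near((cv2.inRange(H,(100,120,40),(125,255,255))>0)|m,cal,(*p,.006),60),cal,.006))
arm.move_to([.49,.285,.26],R(-80)); im,cal=wrist("w_left"); np.savez("left.npz",im=im,**cal); print(arm.current_t())
E
python3 -c "
import cv2,numpy as np
cv2.imwrite('pics/both2.png',cv2.resize(np.hstack([cv2.imread('pics/w_p2.png'),cv2.imread('pics/w_left.png')]),(800,300)))"
```

```text
grip 0.044003811722122047 29.99556723050773 [ 0. -0.  0.]
place err [0.0001 0.     0.0001] [-0.3944 -0.0517 -0.1415]
t 11.2583
pipe (array([0.4984, 0.0879]), np.float64(0.04389289539017585)) [0.4977 0.0876]
blue (array([0.497 , 0.0876]), (78.96060180664062, 79.70954895019531), 9.745543479919434)
12.7
```

View pics/both2.png

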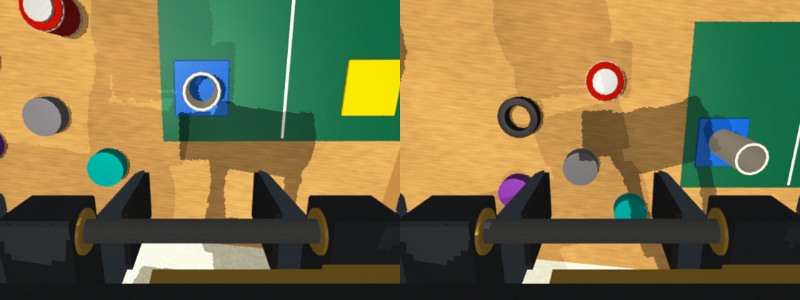

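The left picture shows the pipe standing in the middle of the blue board at (283,127), measured within 1.5 mm. The right picture shows the tin at (287,115) and the grey cap at (252,232). The tin is next.

```bash
python3 - <<'E'
from h import *
d=np.load("left.npz"); im=d["im"]; cal={k:d[k] for k in("intrinsics","cam_to_world")}; H=hsv(im); g=(.5564,.2851,.05)
red=((H[:,:,0]<7)|(H[:,:,0]>172))&(H[:,:,1]>120); m=near(red,cal,g,50)
c=cyl(m,cal,.056,.026); print("tin",c[:2],m.sum())
t=c[0]
assert abs(c[1]-.053)<.004 and np.linalg.norm(t-g[:2])<.02
m=near((H[:,:,1]<60)&(H[:,:,2]>60),cal,(.4193,.305,.026),40); print("cap",cyl(m,cal,.026,.028)[:2])
pick(t,.012,-80)
y=O-.125*MY
place(y,.0185,-45,.07)
arm.move_to([*(y-.06*MX),.24],R(MA-90)); im,cal=wrist("w_t2"); np.savez("t2.npz",im=im,**cal); H=hsv(im)
red=((H[:,:,0]<7)|(H[:,:,0]>172))&(H[:,:,1]>120); m=near(red,cal,(*y,.06),50)
print("tin",cyl(m,cal,.062,.026)[:2],y)
ye=cv2.inRange(H,(22,170,40),(34,255,255))>0
print("yel",rect(near(ye|m,cal,(*y,.006),60),cal,.006),arm.current_t())
E
```

```text
tin (array([0.5603, 0.2925]), np.float64(0.05067205392392135)) 1219
cap (array([0.4213, 0.3064]), np.float64(0.05436441996458311))
grip 0.051462443176246576 30.000252478639595 [0.     0.     0.0001]
place err [ 0.     -0.      0.0001] [-0.0683  0.4296 -2.4827]
t 20.8
tin (array([ 0.5415, -0.1589]), np.float64(0.05034041944639214)) [ 0.5403 -0.1588]
yel (array([ 0.5401, -0.1585]), (77.76587677001953, 79.62846374511719), 9.861429214477539) 21.4583
```

View pics/w_t2.png

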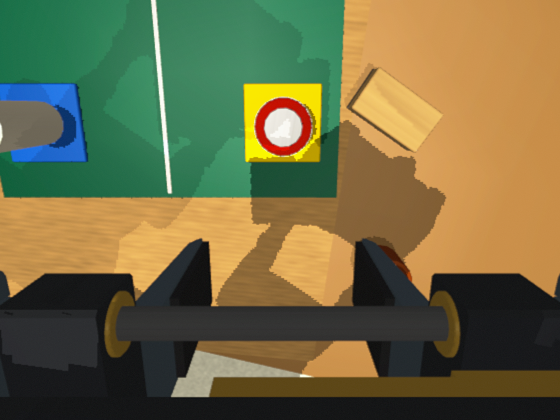

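The tin is upright and centred on yellow at (284,125). The block is at about (398,110), with top-face corners near (381,68), (443,113), (416,151) and (352,108). I'll check those against the 80x45 size and segment by colour from a closer look.

```bash
python3 - <<'E'
from h import *
d=np.load("t2.npz"); cal={k:d[k] for k in("intrinsics","cam_to_world")}
P=np.array([cast(cal,p,.03) for p in((381,68),(443,113),(416,151),(352,108))]); c=P.mean(0)
print(P,c,np.linalg.norm(np.roll(P,-1,0)-P,axis=1))
arm.move_to([*(c-.07*MX),.22],R(MA-90)); im,cal=wrist("w_b"); np.savez("b.npz",im=im,**cal); H=hsv(im)
q=proj(cal,(*c,.03)).astype(int); print(q)
print(H[q[1],q[0]-90:q[0]+90:8].tolist(),H[q[1]-60:q[1]+60:8,q[0]].tolist())
cv2.imwrite("pics/w_bc.png",cv2.resize(im[max(0,q[1]-80):q[1]+80,q[0]-100:q[0]+100,::-1],None,fx=3,fy=3))
E
```

```text
[[ 0.6071 -0.241 ]
 [ 0.5777 -0.3101]
 [ 0.5378 -0.2942]
 [ 0.5672 -0.2222]] [ 0.5724 -0.2669] [0.0751 0.0429 0.0777 0.0441]
[282 114]
[[25, 255, 140], [28, 255, 251], [25, 255, 203], [74, 131, 136], [74, 132, 137], [17, 155, 194], [18, 148, 215], [18, 148, 224], [19, 146, 224], [18, 148, 223], [19, 147, 228], [18, 147, 224], [18, 149, 209], [18, 148, 213], [18, 147, 220], [18, 147, 222], [19, 148, 225], [16, 142, 196], [17, 140, 227], [17, 141, 226], [17, 143, 225], [17, 143, 225], [17, 145, 223]] [[16, 138, 210], [17, 138, 210], [16, 135, 211], [16, 138, 210], [18, 149, 215], [18, 147, 220], [18, 149, 214], [18, 148, 207], [22, 136, 247], [21, 141, 242], [19, 147, 224], [19, 142, 235], [18, 131, 235], [16, 147, 130], [16, 143, 134]]
```

View pics/w_bc.png

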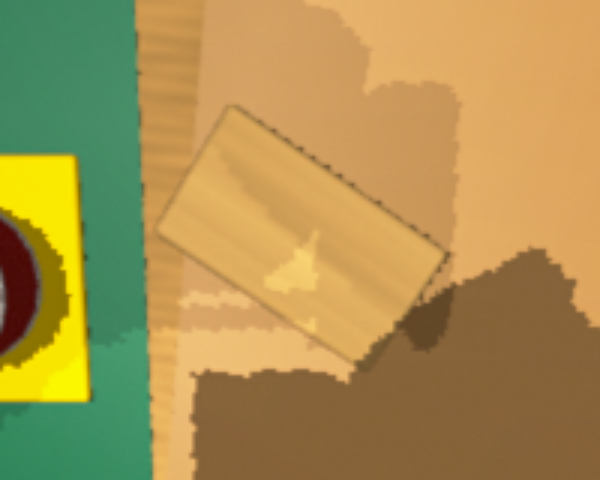

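The crop shows the block's top-face corners at (231,105), (449,254), (371,373) and (155,230). I'll cast these, pick the block and place it.

```bash
python3 - <<'E'
from h import *
d=np.load("b.npz"); cal={k:d[k] for k in("intrinsics","cam_to_world")}
P=np.array([cast(cal,(u/3+182,v/3+34),.03) for u,v in((231,105),(449,254),(371,373),(155,230))]); c=P.mean(0)
l=P[1]-P[0]+P[2]-P[3]; a=np.degrees(np.arctan2(l[1],l[0]))+90; a=(a+180)%180-180 if False else a
while a>30:a-=180
while a<-150:a+=180
print(c,a,np.linalg.norm(np.roll(P,-1,0)-P,axis=1))
pick(c,.006,a)
place(O,.0065,MA-90,.06)
arm.move_to([*(O-.07*MX),.22],R(MA-90)); im,cal=wrist("w_b2"); np.savez("b2.npz",im=im,**cal)
arm.move_to([.345,-.26,.22],R(-100)); im,cal=wrist("w_c"); H=hsv(im)
q=proj(cal,(.3987,-.2898,.045)).astype(int); print(q,H[q[1],q[0]-60:q[0]+60:8].tolist())
m=near((H[:,:,0]<12)&(H[:,:,1]>170),cal,(.3987,-.2898,.045),50); print(cyl(m,cal,.045,.027)[:2],m.sum(),arm.current_t())
E
python3 -c "
import cv2,numpy as np
cv2.imwrite('pics/both3.png',cv2.resize(np.hstack([cv2.imread('pics/w_b2.png'),cv2.imread('pics/w_c.png')]),(800,300)))"
```

```text
[ 0.572  -0.2676] -23.2784187472065 [0.0787 0.0432 0.0796 0.0429]
grip 0.04506839880185349 29.99382108449936 [-0.  0. -0.]
place err [0.     0.     0.0001] [ 0.1666  0.6645 -1.0678]
t 30.175
[305 129] [[17, 157, 216], [18, 131, 234], [16, 137, 211], [16, 138, 209], [16, 138, 207], [10, 197, 170], [16, 151, 105], [16, 151, 110], [17, 149, 132], [16, 145, 132], [16, 148, 98], [11, 226, 61], [10, 214, 106], [16, 147, 132], [17, 148, 131]]
(array([ 0.3996, -0.2952]), np.float64(0.052021373733200045)) 1165 31.7583
```

View pics/both3.png

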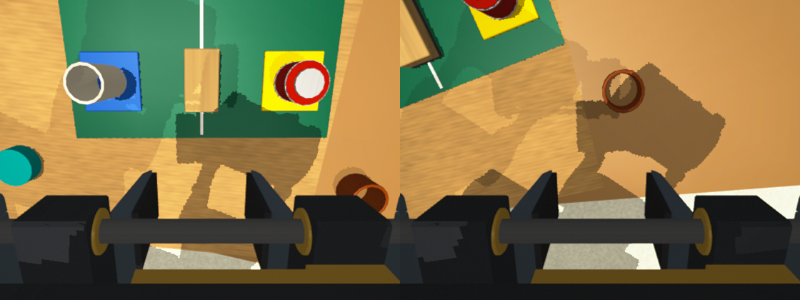

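The left picture shows the block on the line at (284,112), between the pipe and the tin. The right picture shows the coupling at (312,126). I'll check the block enlarged before moving on.

```bash
python3 -c "
import cv2
im=cv2.imread('pics/w_b2.png'); cv2.imwrite('pics/b2c.png',cv2.resize(im[50:180,220:350],None,fx=4,fy=4))"
```

```text
(no output)
```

View pics/b2c.png

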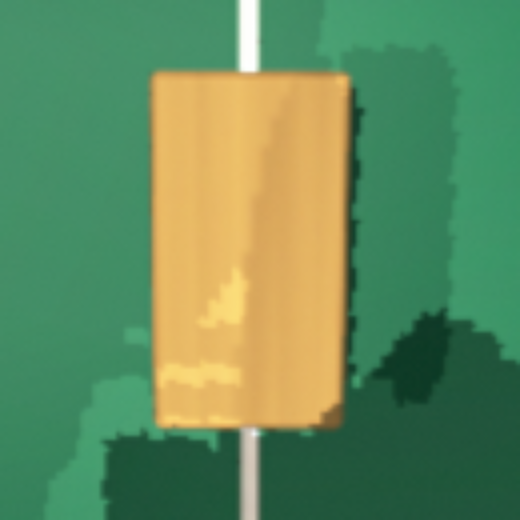

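The block sits square on the line, with corners (151,72), (351,72), (343,428) and (156,428). I'll convert those and then place the coupling.

```bash
python3 - <<'E'
from h import *
d=np.load("b2.npz"); cal={k:d[k] for k in("intrinsics","cam_to_world")}
P=np.array([cast(cal,(u/4+220,v/4+50),.03) for u,v in((151,72),(351,72),(343,428),(156,428))]); b=P.mean(0)-O
print("block mat",b@MX,b@MY)
l=np.array([cast(cal,(u/4+220,v/4+50),0) for u,v in((249,30),(249.5,480))])-O; print("line mat",l@MX,l@MY)
if abs(b@MX)<.0025 and abs(b@MY)<.003:
    pick((.3996,-.2952),.010,-70)
    g=O+.12*MX; place(g,.0105,MA-90,.075)
    arm.move_to([*(O+.03*MX),.24],R(MA-90)); im,cal=wrist("w_c2"); H=hsv(im)
    m=near((H[:,:,0]<13)&(H[:,:,1]>170),cal,(*g,.045),50); r=cyl(m,cal,.045,.027); print(r[:2],(r[0]-O)@MX,(r[0]-O)@MY)
    cp=np.array((.4213,.3064))
    arm.move_to([*(cp-.06*MX),.22],R(MA-90)); im,cal=wrist("w_cap"); H=hsv(im)
    m=near((H[:,:,1]<60)&(H[:,:,2]>60),cal,(*cp,.026),40); print("cap",cyl(m,cal,.026,.028)[:2],m.sum(),arm.current_t())
    p=O+.125*MY
    arm.move_to([*(p-.06*MX),.29],R(MA-90)); im,cal=wrist("w_p3"); H=hsv(im)
    m=near(H[:,:,1]<75,cal,(*p,.096),40); print("pipe",cyl(m,cal,.096,.022)[:2],p,arm.current_t())
E
python3 -c "
import cv2,numpy as np
cv2.imwrite('pics/both4.png',cv2.resize(np.hstack([cv2.imread('pics/w_c2.png'),cv2.imread('pics/w_cap.png')]),(800,300)))"
```

```text
block mat 0.0006675334582115396 -0.00044918689696842945
line mat [ 0.0522 -0.0563] [-0.0003 -0.0003]
grip 0.05244219203456182 30.000361050479114 [ 0.     -0.      0.0001]
place err [ 0.0001 -0.      0.0001] [-0.0571 -0.0306 -0.2251]
t 39.75
(array([ 0.6352, -0.0154]), np.float64(0.05165448384244116)) 0.11797820903053863 5.103010022995699e-05
cap (array([0.4208, 0.3067]), np.float64(0.054717923285255786)) 2725 41.8833
pipe (array([0.4987, 0.0876]), np.float64(0.04345634242458869)) [0.4977 0.0876] 42.8917
```

View pics/both4.png

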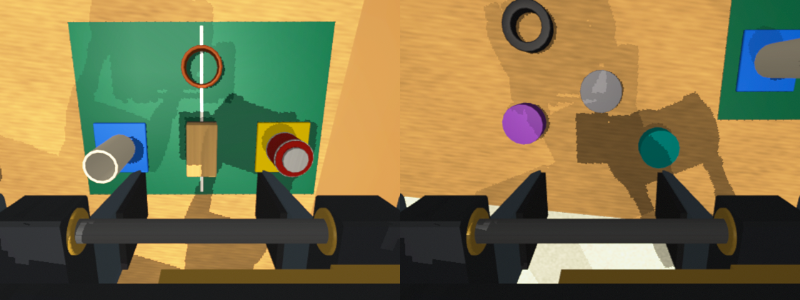

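The left picture shows the coupling on the line behind the block at (283,92), within 1–2 mm of the goal. The right picture shows the grey cap at (281,127), with purple at (174,172) and turquoise at (363,207). Now I'll pick the grey cap and fit it.

```bash
python3 - <<'E'
from h import *
pick((.4213,.3068),.003,MA-90,up=.14)
p=np.array((.4990,.0876)); a=MA-90
arm.move_to([*p,.135],R(a)); im,cal=wrist("w_f0")
arm.move_l([*p,.102],feed=.1); 
for z in np.arange(.098,.0785,-.004).tolist()+[.079]:
    arm.move_l([*p,z],feed=.04); f=arm.current_force(); print(round(z,3),f,arm.current_width())
    if abs(f[2])>8 or np.hypot(*f[:2])>8: print("STOP"); break
else:
    arm.grip(.075); arm.move_l([*p,.2],feed=.2)
    q=p-.06*MX; arm.move_to([*q,.29],R(a)); im,cal=wrist("w_f1"); H=hsv(im)
    m=near((H[:,:,1]<60)&(H[:,:,2]>60),cal,(*p,.102),40); print("cap",cyl(m,cal,.102,.028)[:2])
cv2.imwrite("pics/s_end.png",arm.snapshot("scene")[130:330,190:460,::-1]); print(arm.current_t())
E
python3 -c "
import cv2,numpy as np
cv2.imwrite('pics/end.png',np.hstack([cv2.resize(cv2.imread('pics/s_end.png'),(480,356)),cv2.resize(cv2.imread('pics/w_f1.png')[:356,120:440],(320,356))]))"
```

```text
grip 0.05525624878588468 30.000685835257173 [0.     0.     0.0001]
0.098 [-0.5303 -0.4263  0.4553] 0.0552114383641128
0.094 [-0.1766  0.0647 -0.1502] 0.05525521320046297
0.09 [-0.1549  0.0631 -0.8193] 0.05532260120413307
0.086 [ 0.4125 -0.2648  0.1705] 0.05549906867460088
0.082 [-0.4392 -0.1685 -0.5865] 0.055335093878114104
0.079 [-0.2029 -0.9987  2.2163] 0.055629917779935756
cap (array([0.4982, 0.0876]), np.float64(0.05372163389669103))
52.0
```

View pics/end.png

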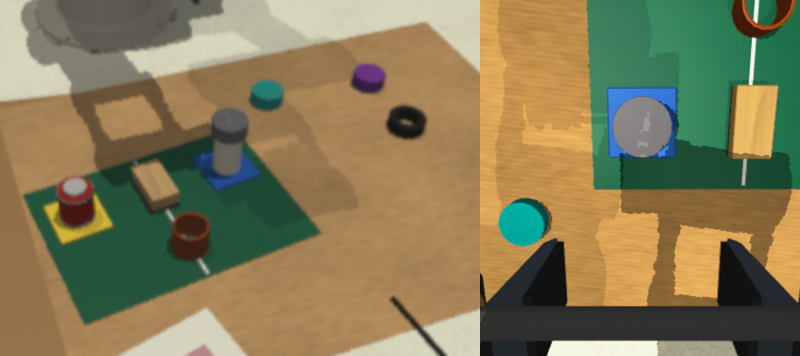

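The cap is level over the pipe. A small contact force came at exactly the seated height, and the other parts are in place.

```bash
python3 -c "
from rig import arm
print(arm.sign_off())"
```

```text
the job is handed in; nothing more can be done
None
```

The job is handed in at 52 s: pipe, tin, block and coupling were set out in the order asked, each measured within about 2 mm of its target, then the grey cap was seated on the pipe, and I left the tape roll alone.

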